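Sort the tagged weldments and cap the good one

TASK

Two welded aluminium pipe stubs lean in the blue sloping inspection rack. Set the passed one, tagged with a round disc, flat in the tray whose sign shows the disc, and the rejected one, tagged with a cross, flat in the tray whose sign shows the cross; also put the white cap on the passed stub's pipe, fully down and level. Set things down without dropping them, and leave the brush and the jar where they are.

Things in the scene. Friction and masses are not known exactly. Their poses are not given: they have to be found in the camera images.
- rack: Blue sloping rack, fixed: board 170x280 mm (along slope, y), 30 degrees from level, rising to its +x, on dark legs; a 12 mm ledge along its low front (-x) edge. Low edge 40 mm, high edge 125 mm above the bench. Origin: on the bench under the board's centre. The weldments stand side by side near y=+75 and -75 mm.
- round_part: Aluminium plate 130x80x8 mm (x,y,z), about 0.4 kg, with an open pipe welded on: 50 mm outside, 40 mm inside, 60 mm tall, axis at x=-32, rim at z=68. Black 3 mm high tag at x=+35: a disc 40 mm wide (passed). Origin: centre of the plate's underside, z along the pipe. Starts flat on the rack's 30 degree slope, pipe end lower, so z leans 30 degrees to the rack's front.
- cross_part: Aluminium plate 130x80x8 mm (x,y,z), about 0.4 kg, with an open pipe welded on: 50 mm outside, 40 mm inside, 60 mm tall, axis at x=-32, rim at z=68. Black 3 mm high tag at x=+35: a cross of bars 52x10 mm (rejected). Origin: centre of the plate's underside, z along the pipe. Starts flat on the rack's 30 degree slope, pipe end lower, so z leans 30 degrees to the rack's front.
- round_nest: Shallow grey tray, fixed, for the passed weldment: 160 x 110 mm outside (x by y), walls 5 mm thick and 14 mm high, inner floor 150 x 100 mm at z = 5 mm. Beyond its +x wall lies a white sign plate (66 x 70 mm, centre at x = +113 mm) with a black disc (40 mm across) on it. Origin: underside, centre of the tray.
- cross_nest: Shallow grey tray, fixed, for the rejected weldment: 160 x 110 mm outside (x by y), walls 5 mm thick and 14 mm high, inner floor 150 x 100 mm at z = 5 mm. Beyond its +x wall lies a white sign plate (66 x 70 mm, centre at x = +113 mm) with a black cross (two bars 52 x 10 mm) on it. Origin: underside, centre of the tray.
- round_rim (a point): Centre of the open pipe rim of the disc-tagged weldment, at the height of the rim; axes as the weldment.
- cap: Loose white cap, 0.09 kg, standing on the bench before the rack: spigot 32 mm wide, z=0 to 7 mm (4 mm loose all round in the pipe), flange 62 mm wide, z=7 to 13, knob 22 mm wide, z=13 to 48, to hold it by. Origin: centre of the spigot's underside, z up through the knob.
- cap_seat (a point): Point on the cap's axis at the underside of its flange (z = 7 mm in the cap); lies at the centre of the pipe's rim when the cap is seated.
- brush: Wire hand brush 200 mm long lying on the bench (bystander). Origin: underside, x along the handle towards the bristles.
- jar: Jar 68 mm in diameter, 90 mm tall (bystander). Origin: centre of its underside.

How it is judged (in metres and radians):
At the end, for the whole second after the job is handed in: Each weldment lies at rest, flat within 0.05 rad, either way round, on its own tray's floor (origin within 15 mm of the tray's centre in x and y, 1 to 10 mm above its origin). The cap's seat point is within 7 mm of the disc-tagged pipe's rim centre, within 3 mm in height, level within 0.05 rad (x of round_part in the frame of round_nest between -0.015 and 0.015 m and y of round_part in the frame of round_nest between -0.015 and 0.015 m and z of round_part in the frame of round_nest between 0.001 and 0.01 m and angle between each of round_part, cross_part, cap's own z axis and vertical below 0.05 rad and linear speed of each of round_part, cross_part, cap below 0.02 m/s and x of cross_part in the frame of cross_nest between -0.015 and 0.015 m and y of cross_part in the frame of cross_nest between -0.015 and 0.015 m and z of cross_part in the frame of cross_nest between 0.001 and 0.01 m and horizontal distance between cap_seat and round_rim below 0.007 m and z of cap_seat in the frame of round_rim between -0.003 and 0.003 m); the robot touches nothing.
It fails at once if the disc-tagged weldment is dropped or flung: it moves faster than 0.5 m/s with no finger on it (a fall of about 13 mm) (linear speed of round_part above 0.5 m/s and contact force between round_part and the fingers below 0.05 N).
It fails at once if the cross-tagged weldment is dropped or flung: it moves faster than 0.5 m/s with no finger on it (a fall of about 13 mm) (linear speed of cross_part above 0.5 m/s and contact force between cross_part and the fingers below 0.05 N).
It fails at once if the cap is dropped or flung: it moves faster than 0.5 m/s with no finger on it (a fall of about 13 mm) (linear speed of cap above 0.5 m/s and contact force between cap and the fingers below 0.05 N).
It fails at once if the brush or the jar is pushed more than 30 mm from its place (distance of any of brush, jar from where it was at the start of the episode above 0.03 m).
It also fails if it takes over 72 s, if anything falls off the work surface, if the arm or the gripper's body presses on something with over 40 N, if the wrist force passes 120 N, or if a joint passes its speed limit or range.

ROBOT

A 6-joint arm with a two-finger parallel gripper is mounted at the origin on the work surface. World frame = base frame: x ahead of the robot, y to its left, z up, the work surface at z = 0. Lengths are in mm, angles in rad, forces in N, time in s.
With the tool pointing down it reaches from about 325 to 850 mm from the base axis. Payload 15.5 kg.
Tool frame: the origin (TCP) lies at the very end of the fingers, on their centre line; the grasp point (between the pads) lies 19 mm behind it; z points along the fingers, y is the line along which they close (so a half turn about z gives the same grasp; the last joint's range is limited). The gripper opens to 91 mm and grips with 3 to 60 N. Pads are 32 mm wide; open, the fingers measure 118 mm over their backs; the gripper's body (76 mm by 178 mm) begins 60 mm behind the grasp point.
Start: joints at [1.016, 0.494, 1.345, -0, 1.302, -0.096], TCP at [276.791, 560.369, 177.415] pointing down, gripper open.
Joint ranges: [-2.91, 2.91], [-0.82, 2.16], [0.22, 2.67], [-1.22, 4.37], [0.12, 2.79], [-3.08, 3.08]. Speed limits (rad/s): [1.89, 1.89, 2.57, 3.01, 3.01, 3.01].

INTERFACE

Orientations are given as a unit quaternion [x, y, z, w].
In Python, from cell import sensors, optics, hand_in gives the robot as it stands.
- The arm moves only by the tool servo_tool, never from a script. Its argument "motion" is a list that holds one entry, the list of rows, each a list of 6 numbers: the shift along the tool's x, y, z in cm, then the turn, a rotation vector about the tool's x, y, z in rad. A call has 1 to 5 rows; each row is the pose to reach, as a shift and turn from the pose commanded when the call began, along the tool's axes at that moment; what a row does not reach only later rows make up. A row lasts 1/8 s, in which the tool goes at most 62.5 mm and 10.7 degrees, less where a joint would pass 70% of its speed; a pose out of reach is approached as far as the arm can. A call with a gripper value outside its range is refused whole. "grip" is the finger opening in cm, from 0 to 9.12, set as the call begins (left out, the last holds). The fingers move at their own pace and stop on an object; "newtons" is the grip in N (left out, the last holds). Time passes only in rows, so rows that repeat a pose let the fingers close. It gives the time, the measured TCP pose, the force, the opening and the grip force at its end, in the units of the state.
- sensors.read_state(): the state, without advancing time (a new reading comes with each control period).
- optics.grab_frame(name): name is "side" or "top"; returns a dict with "image" (384x512x3 uint8, blue, green, red), "range_z" (384x512 float32, mm along the optical axis (not along the pixel's ray), 0 where there is no reading), "camera_matrix" (3x3 intrinsics, pixels), "k1" (the pictures are not rectified: a ray, as slopes to the right and down, at radius r is drawn at 1 + k1 r^2 times it, then the intrinsics apply), "camera_from_world" (4x4, takes a point from world to camera coordinates). Camera axes: x right, y down, z forward; pixel columns grow to the right and rows downward; lengths in mm; the calibration is good to about 2 mm. A picture is of the moment at which its call begins.
- hand_in(): hands the job in; it is judged then, once.
The state is a dict: "clock": time; "qpos": joint angles; "qd": joint speeds; "tau": joint torques, N m; "tcp_pos": TCP position; "ee_rot": TCP orientation; "contact_force": force on the tool from outside, world axes, zero at the start; "wrist_torque": the same for the moment, N m; "gripper_width": opening from 0.0 (shut) to 1.0 (fully open); "finger_force": force on a finger pad.
Only numpy, scipy, OpenCV 4.12 (cv2) and the standard library are available. Lean on these libraries where they do the work, as an engineer would, in place of code of your own. Each camera call takes 0.05 s, during which the arm holds its last target. There are 200 camera calls.

## Working session

There is one attempt and no reset: what is moved stays moved. The work goes in short steps, Python scripts to look and compute and a tool call to move; the robot and the scene stay as the last step left them, time stands still between calls to the robot, and variables do not carry over. Pictures are saved under pics/ and viewed, at most 10 in all, crops included, and the job is handed in when it is done.

Besides the shell and the picture viewer there is one more tool, called after ">>>" as name(argument=value, ...) on one line, values as JSON. servo_tool: Moves the arm, as the interface text tells. Its arguments: {"type":"object","properties":{"motion":{"type":"array"},"grip":{"type":"number"},"newtons":{"type":"number"}},"required":["motion"]}

```bash
mkdir -p pics; ls
cat > h.py <<'E'
import numpy as np, cv2
from cell import sensors, optics, hand_in
from scipy.spatial.transform import Rotation as R
def grab(n,save=None):
    f=optics.grab_frame(n)
    if save: cv2.imwrite('pics/'+save,f['image'])
    return f
def cloud(f):
    K=f['camera_matrix'];d=f['range_z'];v,u=np.mgrid[0:384,0:512].astype(np.float32)
    p=cv2.undistortPoints(np.stack([u.ravel(),v.ravel()],1)[:,None],K,np.array([f['k1'],0,0,0.]))[:,0]
    z=d.ravel();c=np.c_[p*z[:,None],z];T=np.linalg.inv(f['camera_from_world'])
    return (c@T[:3,:3].T+T[:3,3]).reshape(384,512,3)
E
python3 - <<'E'
from h import *
for n in('top','side'):
    f=grab(n,n+'0.png');np.savez(''+n+'0.npz',**f)
    cv2.imwrite('pics/'+n+'0.png',cv2.resize(f['image'],(800,600)))
    print(f['k1'],np.linalg.inv(f['camera_from_world'])[:3,3])
print(sensors.read_state())
E
```

```text
pics
-0.11116893574765066 [ 510.94051414   -9.44328329 1190.6361198 ]
-0.04546663349877165 [ 451.11991104 -675.90777739  819.84922624]
{'clock': 0.1, 'qpos': array([ 1.01652845e+00,  4.94115934e-01,  1.34605596e+00, -1.19076137e-05,
        1.30251354e+00, -9.54775589e-02]), 'qd': array([-0.00033347, -0.00222158, -0.00030533,  0.00140341,  0.00072099,
       -0.00011301]), 'tau': array([ 1.59490002e-03, -8.80228543e+01, -3.82543659e+01,  7.09862122e-02,
        4.82948218e-02,  7.67650204e-05]), 'tcp_pos': array([276.57733429, 560.04873471, 176.90557346]), 'ee_rot': array([ 2.27386993e-01,  9.73804322e-01, -5.19641164e-04, -1.68961493e-04]), 'contact_force': array([-0.47200486, -0.76045011,  0.02956355]), 'wrist_torque': array([ 0.00087847, -0.03972005, -0.00383865]), 'finger_force': 0.0, 'gripper_width': 1.0041375197099662}
```

View pics/top0.png

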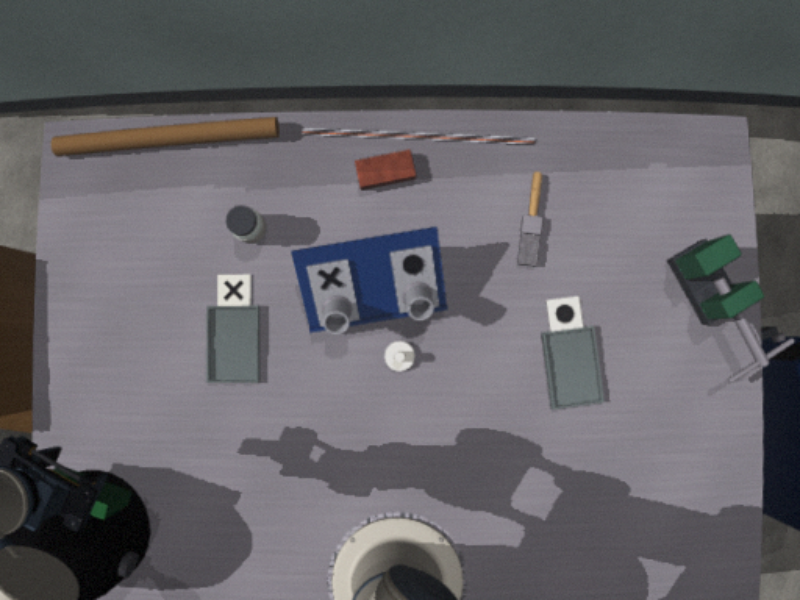

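View pics/side0.png

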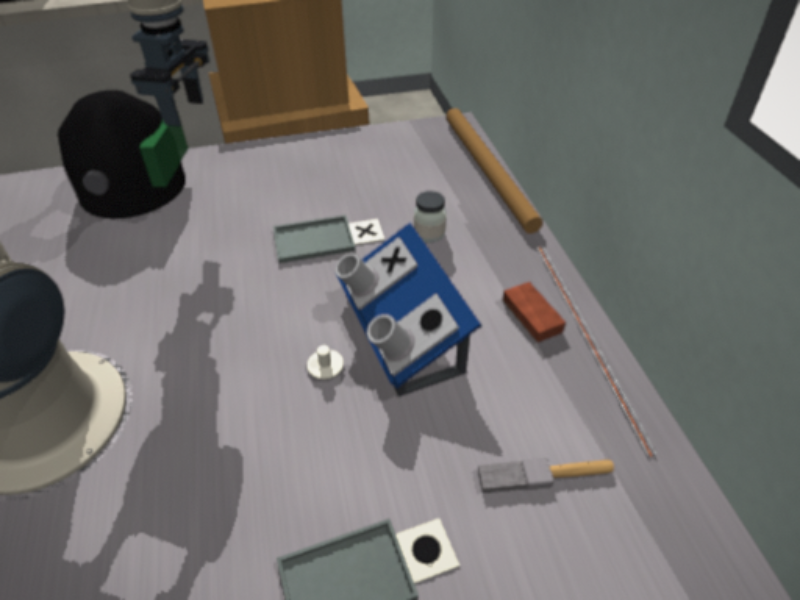

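Top view (800x600 px): the cross-tagged stub is on the left of the rack with its rim at (336,322), and the disc-tagged one is on the right with its rim at (420,307). The cap is at (400,357). The cross tray is at (233,345) and the disc tray at (573,367). The jar is at (243,222) and the brush at (530,220).

```bash
cat > m.py <<'E'
from h import *
f=dict(np.load('top0.npz'));P=cloud(f);im=f['image']
# board plane & plate tops
np.set_printoptions(precision=1,suppress=True)
s=512/800
def at(u,v): return np.median(P[int(v*s)-1:int(v*s)+2,int(u*s)-1:int(u*s)+2].reshape(-1,3),0)
for n,u,v in [('bench',480,400),('xtray',233,345),('dtray',573,367),('xsign',222,281),('dsign',555,302),('board',375,265),('xplate',325,262),('xplate low',357,305),('dplate',400,280),('cap knob',403,356),('jar',243,217)]: print(n,at(u,v))
hsv=cv2.cvtColor(im,cv2.COLOR_BGR2HSV)
b=(hsv[...,0]>105)&(hsv[...,0]<130)&(hsv[...,1]>140); v,u=np.nonzero(b); k=(u>180)&(u<290)&(v>140)&(v<225)
Q=P[v[k],u[k]];Q=Q[np.abs(Q[:,2]-82)<48]
A=np.c_[Q[:,:2],np.ones(len(Q))];c=np.linalg.lstsq(A,Q[:,2],rcond=None)[0]
r=Q[:,2]-A@c;g=abs(r)<6;c=np.linalg.lstsq(A[g],Q[g,2],rcond=None)[0]
n=np.r_[-c[:2],1];n/=np.linalg.norm(n)
print('board n',n,'tilt',np.degrees(np.arccos(n[2])),'yaw',np.degrees(np.arctan2(-n[1],-n[0])),'res',np.std((Q[:,2]-A@c)[g]),g.sum(), c)
E
python3 m.py
python3 - <<'E'
import cv2
im=cv2.imread('pics/top0.png')
import numpy as np
f=np.load('top0.npz')['image']
def c(x0,y0,x1,y1,k):return cv2.resize(f[y0:y1,x0:x1],None,fx=k,fy=k,interpolation=cv2.INTER_CUBIC)
cv2.imwrite('pics/rack.png',c(185,145,295,235,7))
a=c(125,170,175,250,7);b=c(340,185,390,265,7)
cv2.imwrite('pics/trays.png',np.hstack([a,b]))
E
```

```text
bench [ 377.2 -174.9    1.2]
xtray [495.8 339.8   6.4]
dtray [ 446.4 -367.9    6.5]
xsign [630.6 365.3   4.8]
dsign [ 580.6 -334.5    5.6]
board [649.4  37.4  99.4]
xplate [654.3 132.1 113.5]
xplate low [573.   75.9  67.1]
dplate [619.7 -10.6  90.2]
cap knob [473.7 -13.   49.3]
jar [749.2 300.7  89.3]
board n [-0.5 -0.1  0.9] tilt 29.848319946735486 yaw 9.121515615175113 res 2.132696115087862 1987 [   0.6    0.1 -271.5]
```

View pics/rack.png

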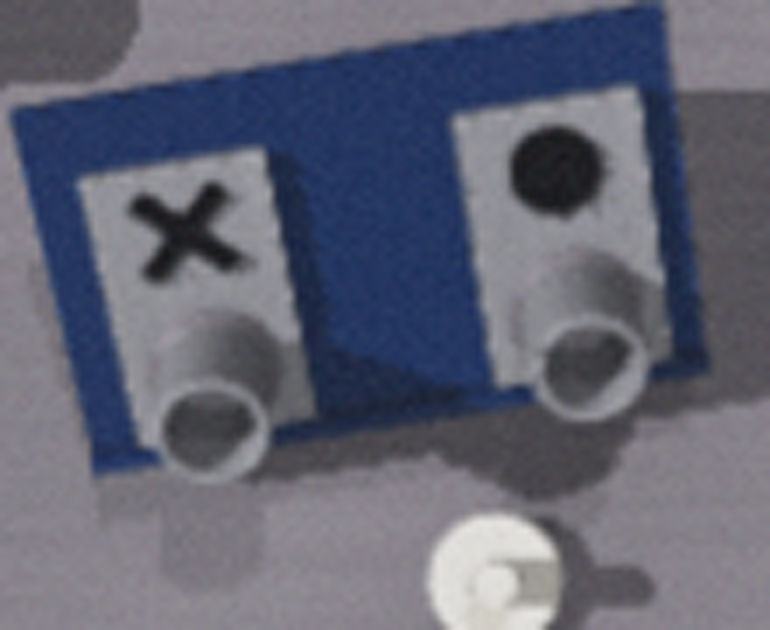

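View pics/trays.png

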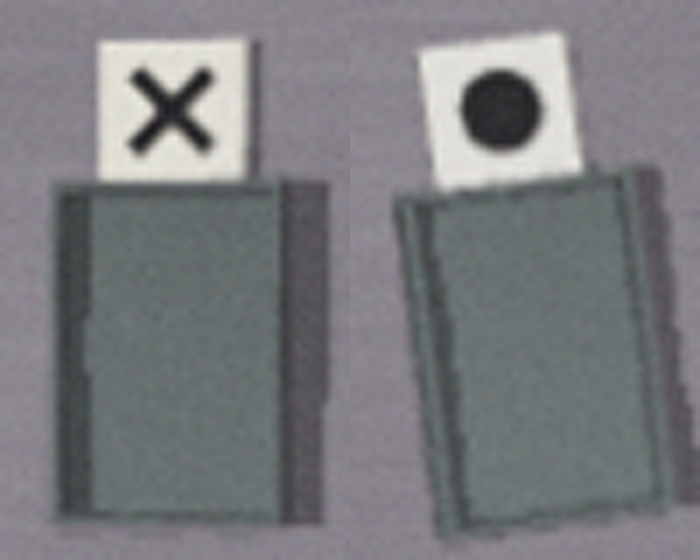

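The crops (7x) show the disc plate corners at (453,117), (638,88), (668,360), (497,388) and its rim centre at (593,368). The cross plate corners are at (80,180), (265,150), (315,415) and its rim centre at (214,429). The cap knob is at (496,583). Cross tray corners are (53,183), (282,183), (280,520), (53,520), and disc tray corners are (45,200), (282,170), (320,500), (90,535) in its half of the picture.

```bash
cat >> m.py <<'E'
print('-----')
K=f['camera_matrix'];T=np.linalg.inv(f['camera_from_world'])
def ray(pts,off):
    p=(np.array(pts,float)-3)/7+np.array(off,float)
    q=cv2.undistortPoints(p[:,None],K,np.array([f['k1'],0,0,0.]))[:,0]
    return np.c_[q,np.ones(len(q))]@T[:3,:3].T
def hit(pts,off,n,d): # n.x=d
    r=ray(pts,off);o=T[:3,3];return o+r*((d-n@o)/(r@n))[:,None]
d0=n@np.array([0,0,c[2]])
yaw=np.arctan2(-n[1],-n[0])
o=(185,145)
ez=np.array([0,0,1.])
print('z board const',d0)
for nm,cor,rim,tag in [('cross',[(80,180),(265,150),(315,415)],(214,429),(184,233)),('disc',[(453,117),(638,88),(668,360),(497,388)],(593,368),(556,168))]:
    C=hit(cor,o,n,d0+8);print(nm,'corners\n',C)
    print('edges',np.linalg.norm(np.diff(C,axis=0),axis=1),'ctr',(C[0]+C[2])/2)
    r=hit([rim],o,n,d0+68)[0];t=hit([tag],o,n,d0+11)[0]
    print('rim',r,'tag',t);d=t-(r-57*n);print('tag-rim dir',np.linalg.norm(d),'yaw',np.degrees(np.arctan2(d[1],d[0])),'up',np.degrees(np.arcsin(d[2]/np.linalg.norm(d))))
    a=C[0]-C[1];b=C[1]-C[2];print('yaw edges',np.degrees(np.arctan2(-a[0],a[1])),np.degrees(np.arctan2(b[1],b[0])))
for nm,cor,mk,of in [('cross',[(53,183),(282,183),(280,520),(53,520)],(172,111),(125,170)),('disc',[(45,200),(282,170),(320,500),(90,535)],(151,111),(340,185))]:
    C=hit(cor,of,ez,14);m=hit([mk],of,ez,4)[0];ctr=C.mean(0);print(nm,'tray',ctr,np.linalg.norm(np.diff(C,axis=0),axis=1),'mark',m,np.linalg.norm((m-ctr)[:2]),'yaw',np.degrees(np.arctan2(m[1]-ctr[1],m[0]-ctr[0])))
    b=C[0]+C[1]-C[2]-C[3];print(np.degrees(np.arctan2(b[1],b[0])))
print('knob',hit([(496,583)],o,ez,48),'flange ctr',hit([(494,577)],o,ez,13))
E
python3 m.py | sed -n '/-----/,$p'
```

```text
-----
z board const -235.4916226467989
cross corners
 [[644.1 167.2 117.9]
 [656.4  88.7 117.7]
 [546.1  72.1  53.7]]
edges [ 79.5 128.5] ctr [595.1 119.7  85.8]
rim [538.3 109.6 121.9] tag [622.5 124.5 105.2]
tag-rim dir 65.89813393559476 yaw 10.46345864460134 up 29.841535880062786
yaw edges 8.859233046718208 8.543957048372977
disc corners
 [[669.9   9.  118.1]
 [681.9 -69.4 117.7]
 [569.8 -85.2  52.8]
 [557.8  -9.   52.9]]
edges [ 79.3 130.5  77.2] ctr [619.8 -38.1  85.4]
rim [563.1 -49.2 121.4] tag [649.4 -34.7 106. ]
tag-rim dir 68.23383765191168 yaw 9.77954684199659 up 29.846688745181034
yaw edges 8.724058660065692 8.055598167405037
cross tray [496.7 339.9  14. ] [108.9 155.8 107.3] mark [609.4 341.4   4. ] 112.63468663218829 yaw 0.7497623269997227
0.3282679916508821
disc tray [ 444.6 -366.1   14. ] [113.1 154.  109.7] mark [ 556.3 -355.1    4. ] 112.22976194313887 yaw 5.66080711812159
6.329337274222237
knob [[471.   -8.1  48. ]] flange ctr [[472.5  -7.1  13. ]]
```

```bash
cat > plan.py <<'E'
from h import *
def pose(x,y,z,yaw,tilt):
    a,t=np.radians([yaw,tilt]);n=np.array([-np.sin(t)*np.cos(a),-np.sin(t)*np.sin(a),np.cos(t)])
    Y=np.array([-np.sin(a),np.cos(a),0]);return np.array([x,y,z],float),R.from_matrix(np.c_[np.cross(Y,-n),Y,-n]),n
def off(p,d): return p[0]+d*p[2],p[1],p[2]
def plan(wps):
    np.set_printoptions(precision=3,suppress=True)
    s=sensors.read_state();p,r=np.array(s['tcp_pos']),R.from_quat(s['ee_rot'])
    print('t',s['clock'],p,'F',s['contact_force'],s['gripper_width'],s['finger_force'])
    for w in wps:
        d=r.inv().apply(w[0]-p)/10;v=(r.inv()*w[1]).as_rotvec()
        print('->',w[0],np.r_[d,v],'rows %.1f %.1f'%(np.linalg.norm(d)/6.25,np.degrees(np.linalg.norm(v))/10.7));p,r=w[0],w[1]
E
python3 - <<'E'
from plan import *
g=pose(538.2,110.3,121.8,8.7,30)
plan([off(g,40),off(g,-45)])
E
```

```text
t 0.1 [276.577 560.049 176.906] F [-0.472 -0.76   0.03 ] 1.0041375197099662 0.0
-> [518.43  107.275 156.441] [-41.736 -29.882   2.075  -0.161  -0.508  -0.596] rows 8.2 4.3
-> [560.441 113.703  82.829] [0.  0.  8.5 0.  0.  0. ] rows 1.4 0.0
```

>>> servo_tool(motion=[[[-6, -4.3, 0.3, -0.02, -0.07, -0.09], [-12, -8.6, 0.6, -0.05, -0.15, -0.17], [-18, -12.9, 0.9, -0.07, -0.22, -0.26], [-24, -17.2, 1.2, -0.09, -0.29, -0.34], [-28, -20, 1.4, -0.11, -0.34, -0.4]]], grip=9)

```text
clock: 0.72
tcp_pos: [424.3, 283.6, 164.7]
ee_rot: [0.025, 0.984, 0.015, 0.177]
contact_force: [2.8, -0.0, -0.1]
gripper_width: 0.99
finger_force: 0.0
```

Run:
```python
from plan import *
g=pose(538.2,110.3,121.8,8.7,30)
plan([off(g,40),off(g,-45)])
```

```text
t 0.725 [424.258 283.599 164.683] F [ 2.787 -0.006 -0.071] 0.9899143369468297 0.0
-> [518.43  107.275 156.441] [ -9.488 -17.22    3.705  -0.049  -0.164  -0.193] rows 3.2 1.4
-> [560.441 113.703  82.829] [0.  0.  8.5 0.  0.  0. ] rows 1.4 0.0
```

>>> servo_tool(motion=[[[-3, -5.2, 1.1, -0.01, -0.05, -0.06], [-6, -10.5, 2.2, -0.03, -0.1, -0.12], [-9.5, -17.2, 3.7, -0.05, -0.16, -0.19], [-9.5, -17.2, 3.7, -0.05, -0.16, -0.19], [-9.5, -17.2, 3.7, -0.05, -0.16, -0.19]]])

```text
clock: 1.35
tcp_pos: [518.2, 106.5, 156.0]
ee_rot: [-0.069, 0.964, 0.02, 0.255]
contact_force: [-1.1, 1.1, -0.2]
gripper_width: 0.985
finger_force: 0.0
```

Run:
```python
from plan import *
g=pose(538.2,110.3,121.8,8.7,30)
plan([off(g,40),off(g,-45)])
```

```text
t 1.35 [518.194 106.495 155.993] F [-1.102  1.053 -0.203] 0.9849093923868973 0.0
-> [518.43  107.275 156.441] [-0.052  0.074 -0.022 -0.001 -0.006 -0.009] rows 0.0 0.1
-> [560.441 113.703  82.829] [0.  0.  8.5 0.  0.  0. ] rows 1.4 0.0
```

Accurate. Descend and grip.

>>> servo_tool(motion=[[[0, 0.1, 2, 0, 0, -0.01], [0, 0.1, 5, 0, 0, -0.01], [0, 0.1, 7.5, 0, 0, -0.01], [0, 0.1, 8.5, 0, 0, -0.01], [0, 0.1, 8.5, 0, 0, -0.01]]])

```text
clock: 1.98
tcp_pos: [559.0, 115.9, 81.8]
ee_rot: [-0.075, 0.964, 0.019, 0.254]
contact_force: [0.3, 0.0, 0.5]
gripper_width: 0.986
finger_force: 0.0
```

>>> servo_tool(motion=[[[0, 0, 0, 0, 0, 0], [0, 0, 0, 0, 0, 0], [0, 0, 0, 0, 0, 0], [0, 0, 0, 0, 0, 0], [0, 0, 0, 0, 0, 0]]], grip=4, newtons=45)

```text
clock: 2.6
tcp_pos: [559.4, 115.9, 82.9]
ee_rot: [-0.075, 0.964, 0.019, 0.255]
contact_force: [-1.3, -1.2, 5.1]
gripper_width: 0.534
finger_force: 45.0
```

Run:
```python
from plan import *
g=pose(538.2,110.3,121.8,8.7,30)
f=grab('side')
cv2.imwrite('pics/s1.png',cv2.resize(f['image'][120:270,180:330],None,fx=4,fy=4))
u=pose(464.7,339.7,88,.4,0)
plan([off(g,-45),off(g,35),u,off(u,-60)])
```

```text
t 2.65 [559.358 115.903  82.873] F [-2.802 -1.435  4.924] 0.5310752868492059 45.00477969646454
-> [560.441 113.703  82.829] [-0.061 -0.234  0.04   0.    -0.006  0.003] rows 0.0 0.0
-> [520.901 107.653 152.111] [-0.  0. -8.  0.  0.  0.] rows 1.3 0.0
-> [464.7 339.7  88. ] [ 4.977 23.788  4.529  0.038  0.523  0.142] rows 4.0 2.9
-> [464.7 339.7  28. ] [0. 0. 6. 0. 0. 0.] rows 1.0 0.0
```

>>> servo_tool(motion=[[[0, 0, -1, 0, 0, 0], [0, 0, -3, 0, 0, 0], [0, 0, -6, 0, 0, 0], [0, 0, -8, 0, 0, 0], [0, 0, -8, 0, 0, 0]]])

```text
clock: 3.28
tcp_pos: [519.9, 110.0, 152.9]
ee_rot: [-0.075, 0.964, 0.019, 0.255]
contact_force: [0.3, -0.6, -3.6]
gripper_width: 0.53
finger_force: 45.0
```

Run:
```python
from plan import *
f=grab('side')
cv2.imwrite('pics/s1.png',cv2.resize(f['image'][90:270,150:330],None,fx=3.3,fy=3.3))
u=pose(464.7,339.7,88,.4,0)
plan([u,off(u,-60)])
```

```text
t 3.325 [520.138 109.979 152.173] F [-0.168  0.471 -3.364] 0.5331471463685149 44.9958872795105
-> [464.7 339.7  88. ] [ 4.851 23.559  4.589  0.037  0.517  0.144] rows 3.9 2.9
-> [464.7 339.7  28. ] [0. 0. 6. 0. 0. 0.] rows 1.0 0.0
```

View pics/s1.png

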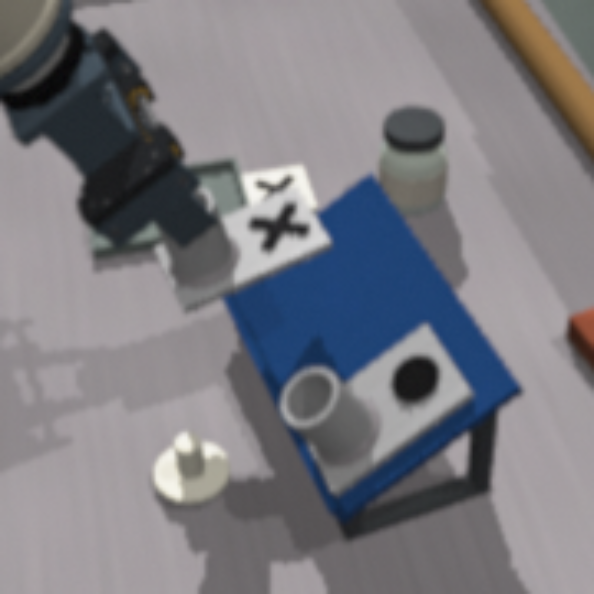

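Run:
```python
from plan import *
plan([pose(464.7,339.7,140,.4,0),pose(464.7,339.7,50,.4,0)])
```

```text
t 3.325 [520.138 109.979 152.173] F [-0.168  0.471 -3.364] 0.5331471463685149 44.9958872795105
-> [464.7 339.7 140. ] [ 2.279 23.553  0.07   0.037  0.517  0.144] rows 3.8 2.9
-> [464.7 339.7  50. ] [0. 0. 9. 0. 0. 0.] rows 1.4 0.0
```

>>> servo_tool(motion=[[[0.2, 3, 0, 0, 0.05, 0.01], [0.8, 8.5, 0, 0.01, 0.18, 0.05], [1.5, 14, 0, 0.02, 0.32, 0.09], [2, 19, 0.1, 0.03, 0.44, 0.12], [2.3, 23.6, 0.1, 0.04, 0.52, 0.14]]])

```text
clock: 3.95
tcp_pos: [464.6, 342.6, 138.1]
ee_rot: [-0.005, 1.0, -0.002, -0.004]
contact_force: [0.8, -1.0, -4.1]
gripper_width: 0.528
finger_force: 45.0
```

>>> servo_tool(motion=[[[0, 0, 1, 0, 0, 0], [0, 0, 4, 0, 0, 0], [0, 0, 7, 0, 0, 0], [0, 0, 9, 0, 0, 0], [0, 0, 9, 0, 0, 0]]])

```text
clock: 4.58
tcp_pos: [463.3, 338.6, 47.3]
ee_rot: [-0.005, 1.0, -0.003, -0.003]
contact_force: [-0.7, 0.4, -3.0]
gripper_width: 0.529
finger_force: 45.0
```

Run:
```python
from plan import *
plan([pose(464.7,339.7,32,.4,0),pose(464.7,339.7,28,.4,0)])
f=grab('top');cv2.imwrite('pics/s2.png',cv2.resize(f['image'][150:270,110:230],None,fx=5,fy=5,interpolation=2))
```

```text
t 4.575 [463.256 338.632  47.291] F [-0.669  0.393 -2.971] 0.5294995966450506 44.99675095081329
-> [464.7 339.7  32. ] [-0.156  0.115  1.527 -0.006 -0.007  0.003] rows 0.2 0.1
-> [464.7 339.7  28. ] [0.  0.  0.4 0.  0.  0. ] rows 0.1 0.0
```

View pics/s2.png

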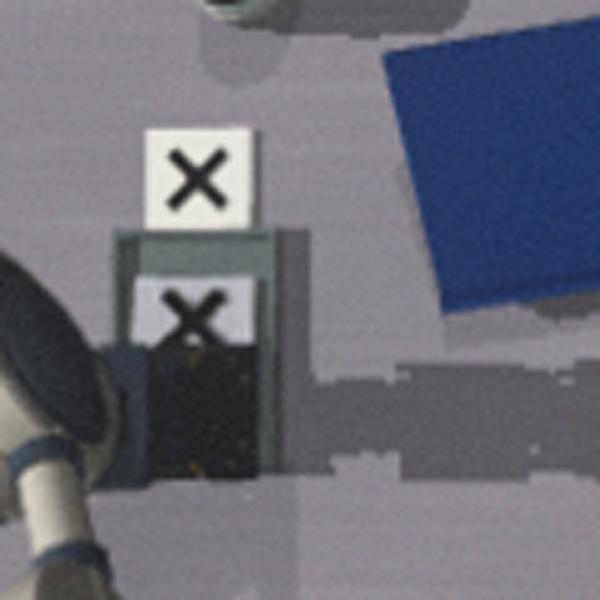

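The cross plate's far edge runs from about (133,279) to (257,279) in the crop, inside the tray walls at (115..278) and top inner wall at 240.

```bash
cat > px.py <<'E'
from h import *
def px(pts,z,off,k,name='top0'):
    f=dict(np.load('top0.npz'));T=np.linalg.inv(f['camera_from_world'])
    p=(np.array(pts,float)-(k-1)/2)/k+np.array(off,float)
    q=cv2.undistortPoints(p[:,None],f['camera_matrix'],np.array([f['k1'],0,0,0.]))[:,0]
    r=np.c_[q,np.ones(len(q))]@T[:3,:3].T;o=T[:3,3]
    return o+r*((z-o[2])/r[:,2])[:,None]
E
python3 -c "
from px import *
print(px([(135,278),(258,278),(193,316)],32.3,(110,150),5))"
```

```text
[[543.53773522 373.37707661  32.3       ]
 [543.32737904 292.89000647  32.3       ]
 [519.10741302 335.01614667  32.3       ]]
```

Run:
```python
from h import *
f=grab('side');cv2.imwrite('pics/s3.png',cv2.resize(f['image'][90:200,140:290],None,fx=5,fy=5,interpolation=2))
```

```text
(no output)
```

View pics/s3.png

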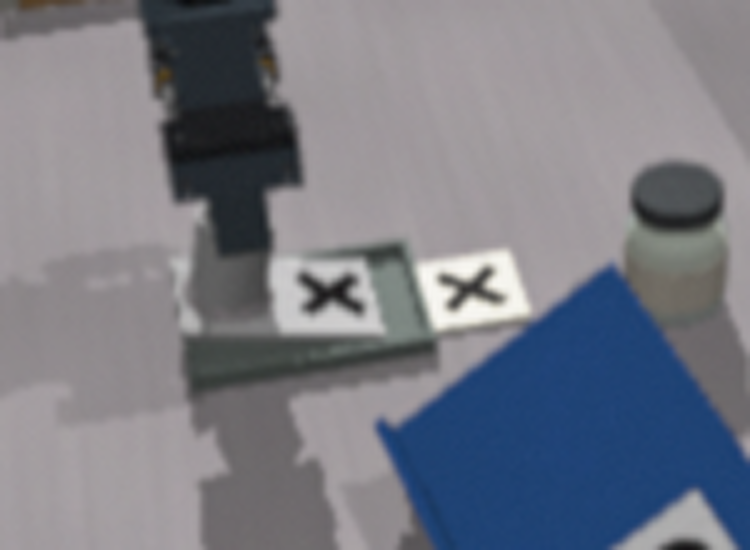

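The stub has drooped about 12° at the tag end, turning about the finger axis. Lowering it slowly will push it level against the tray floor.

>>> servo_tool(motion=[[[-0.1, 0.1, 0.3, 0, 0, 0], [-0.1, 0.1, 0.6, 0, 0, 0], [-0.1, 0.1, 0.9, 0, 0, 0], [-0.1, 0.1, 1.2, 0, 0, 0], [-0.1, 0.1, 1.5, 0, 0, 0]]])

```text
clock: 5.3
tcp_pos: [465.2, 340.7, 34.5]
ee_rot: [-0.005, 1.0, -0.002, -0.002]
contact_force: [-2.1, 0.5, 0.6]
gripper_width: 0.529
finger_force: 45.0
```

>>> servo_tool(motion=[[[0, 0, 0.1, 0, 0, 0], [0, 0, 0.2, 0, 0, 0], [0, 0, 0.3, 0, 0, 0], [0, 0, 0.4, 0, 0, 0], [0, 0, 0.4, 0, 0, 0]]])

```text
clock: 5.92
tcp_pos: [465.3, 340.7, 30.6]
ee_rot: [-0.005, 1.0, -0.002, -0.002]
contact_force: [-1.4, -1.0, -1.0]
gripper_width: 0.529
finger_force: 45.0
```

Run:
```python
from plan import *
plan([pose(464.7,339.7,28,.4,0)])
f=grab('side');cv2.imwrite('pics/s4.png',cv2.resize(f['image'][90:200,140:290],None,fx=5,fy=5,interpolation=2))
P=cloud(grab('top'))
np.set_printoptions(precision=1,suppress=True)
# plate tag-end heights
q=P[195:225,130:170].reshape(-1,3);
for x in range(490,580,10):
    k=(abs(q[:,0]-x)<5)&(abs(q[:,1]-338)<30)&(q[:,2]<60); print(x,k.sum(),np.median(q[k,2]) if k.any() else 0)
```

```text
t 5.925 [465.313 340.684  30.603] F [-1.391 -0.958 -0.952] 0.5287050771838743 44.99908357858658
-> [464.7 339.7  28. ] [ 0.061 -0.097  0.261 -0.004 -0.003  0.003] rows 0.0 0.0
490 0 0
500 1 14.403297708157197
510 41 14.93488228172032
520 54 16.131139756682273
530 73 14.76786434728524
540 53 15.494063577547877
550 54 13.25630617977913
560 54 6.079195514671255
570 55 10.853784984024742
```

>>> servo_tool(motion=[[[0, 0, 0.1, 0, 0, 0], [0, 0, 0.2, 0, 0, 0], [0, 0, 0.25, 0, 0, 0], [0, 0, 0.25, 0, 0, 0]]])

```text
clock: 6.52
tcp_pos: [465.3, 340.7, 28.9]
ee_rot: [-0.005, 1.0, -0.002, -0.001]
contact_force: [-5.3, -2.3, 15.4]
gripper_width: 0.531
finger_force: 45.0
```

>>> servo_tool(motion=[[[0, 0, 0.1, 0, 0, 0], [0, 0, 0.1, 0, 0, 0]]])

```text
clock: 6.78
tcp_pos: [465.4, 340.7, 28.7]
ee_rot: [-0.005, 1.0, -0.002, -0.001]
contact_force: [-8.0, -4.8, 29.9]
gripper_width: 0.53
finger_force: 45.0
```

Firm floor contact, so it is flat. Release and go to the disc part.

>>> servo_tool(motion=[[[0, 0, -0.2, 0, 0, 0], [0, 0, -0.2, 0, 0, 0]]])

```text
clock: 7.02
tcp_pos: [465.3, 340.7, 29.2]
ee_rot: [-0.005, 1.0, -0.002, -0.002]
contact_force: [-0.8, 0.5, -1.5]
gripper_width: 0.533
finger_force: 45.0
```

>>> servo_tool(motion=[[[0, 0, 0, 0, 0, 0], [0, 0, 0, 0, 0, 0], [0, 0, 0, 0, 0, 0], [0, 0, 0, 0, 0, 0]]], grip=9)

```text
clock: 7.52
tcp_pos: [465.3, 340.7, 29.1]
ee_rot: [-0.005, 1.0, -0.002, -0.002]
contact_force: [0.4, 0.3, 0.8]
gripper_width: 0.937
finger_force: 0.0
```

>>> servo_tool(motion=[[[0, 0, -2, 0, 0, 0], [0, 0, -7, 0, 0, 0], [0, 0, -12, 0, 0, 0], [0, 0, -13, 0, 0, 0]]])

```text
clock: 8.02
tcp_pos: [467.2, 342.2, 162.4]
ee_rot: [-0.005, 1.0, -0.001, 0.001]
contact_force: [0.8, 0.4, 0.1]
gripper_width: 0.986
finger_force: 0.0
```

Run:
```python
from plan import *
g=pose(563,-48.2,121.5,8.6,30)
plan([off(g,45),off(g,-45)])
```

```text
t 8.025 [467.201 342.155 162.436] F [0.775 0.356 0.149] 0.9858929294249424 0.0
-> [540.753 -51.565 160.471] [ -6.945 -39.446   0.272  -0.038  -0.522  -0.136] rows 6.4 2.9
-> [585.247 -44.835  82.529] [ 0. -0.  9.  0.  0.  0.] rows 1.4 0.0
```

>>> servo_tool(motion=[[[-0.9, -5, 0, 0, -0.06, -0.02], [-1.8, -10.5, 0, -0.01, -0.13, -0.04], [-2.8, -16, 0.1, -0.01, -0.21, -0.05], [-3.8, -21.5, 0.1, -0.02, -0.28, -0.07], [-4.8, -27, 0.1, -0.03, -0.36, -0.09]]])

```text
clock: 8.65
tcp_pos: [516.4, 70.1, 158.9]
ee_rot: [-0.051, 0.983, 0.013, 0.178]
contact_force: [0.2, 0.6, -0.1]
gripper_width: 0.986
finger_force: 0.0
```

Run:
```python
from plan import *
g=pose(563,-48.2,121.5,8.6,30)
plan([off(g,45),off(g,-45)])
```

```text
t 8.65 [516.434  70.099 158.927] F [ 0.209  0.617 -0.138] 0.9859403864401933 0.0
-> [540.753 -51.565 160.471] [ -1.164 -12.352   0.165  -0.012  -0.164  -0.045] rows 2.0 0.9
-> [585.247 -44.835  82.529] [ 0. -0.  9.  0.  0.  0.] rows 1.4 0.0
```

>>> servo_tool(motion=[[[-0.4, -5, 0, 0, -0.06, -0.02], [-0.9, -10, 0.1, -0.01, -0.13, -0.04], [-1.2, -12.4, 0.2, -0.01, -0.16, -0.045], [-1.2, -12.4, 0.2, -0.01, -0.16, -0.045], [-1.2, -12.4, 0.2, -0.01, -0.16, -0.045]]])

```text
clock: 9.28
tcp_pos: [540.6, -50.4, 159.7]
ee_rot: [-0.071, 0.964, 0.019, 0.254]
contact_force: [-0.5, -0.5, 0.8]
gripper_width: 0.988
finger_force: 0.0
```

Run:
```python
from plan import *
g=pose(563,-48.2,121.5,8.6,30)
plan([off(g,45),off(g,-45)])
```

```text
t 9.275 [540.627 -50.36  159.736] F [-0.498 -0.458  0.795] 0.9876661867529806 0.0
-> [540.753 -51.565 160.471] [-0.032 -0.121 -0.067 -0.001 -0.008 -0.003] rows 0.0 0.0
-> [585.247 -44.835  82.529] [ 0. -0.  9.  0.  0.  0.] rows 1.4 0.0
```

>>> servo_tool(motion=[[[0, -0.1, 2, 0, -0.01, 0], [0, -0.1, 5, 0, -0.01, 0], [0, -0.1, 7.5, 0, -0.01, 0], [0, -0.1, 8.9, 0, -0.01, 0], [0, -0.1, 8.9, 0, -0.01, 0]]])

```text
clock: 9.9
tcp_pos: [584.6, -43.1, 82.1]
ee_rot: [-0.073, 0.963, 0.02, 0.259]
contact_force: [-1.0, 0.1, 0.2]
gripper_width: 0.988
finger_force: 0.0
```

>>> servo_tool(motion=[[[0, 0, 0, 0, 0, 0], [0, 0, 0, 0, 0, 0], [0, 0, 0, 0, 0, 0], [0, 0, 0, 0, 0, 0], [0, 0, 0, 0, 0, 0]]], grip=4, newtons=60)

```text
clock: 10.52
tcp_pos: [584.9, -44.8, 83.2]
ee_rot: [-0.072, 0.963, 0.019, 0.26]
contact_force: [-2.7, 1.2, 6.4]
gripper_width: 0.527
finger_force: 60.0
```

>>> servo_tool(motion=[[[0, 0, -0.5, 0, 0, 0], [0, 0, -2, 0, 0, 0], [0, 0, -4, 0, 0, 0], [0, 0, -6.5, 0, 0, 0], [0, 0, -8, 0, 0, 0]]])

```text
clock: 11.15
tcp_pos: [543.8, -50.9, 152.6]
ee_rot: [-0.072, 0.963, 0.019, 0.259]
contact_force: [-0.1, 0.3, -4.4]
gripper_width: 0.526
finger_force: 60.0
```

Run:
```python
from plan import *
a=np.radians(6.0);x,y=444.6-32*np.cos(a),-366.1-32*np.sin(a);print(x,y)
plan([pose(540,-200,155,8,22),pose(x,y,140,6,0),pose(x,y,50,6,0)])
```

```text
412.7752993482153 -369.44491082456494
t 11.15 [543.833 -50.865 152.589] F [-0.094  0.341 -4.399] 0.5257840517614968 59.9940624833107
-> [ 540. -200.  155.] [  2.122 -14.693  -1.497   0.003   0.142   0.008] rows 2.4 0.8
-> [ 412.775 -369.445  140.   ] [ 14.43  -15.009  -4.212   0.007   0.384   0.034] rows 3.4 2.1
-> [ 412.775 -369.445   50.   ] [0. 0. 9. 0. 0. 0.] rows 1.4 0.0
```

>>> servo_tool(motion=[[[0.2, -1.5, -0.1, 0, 0.01, 0], [0.6, -4.5, -0.5, 0, 0.04, 0], [1.1, -8, -0.8, 0, 0.08, 0], [1.7, -12, -1.2, 0, 0.12, 0.01], [2.1, -14.7, -1.5, 0, 0.14, 0.01]]])

```text
clock: 11.78
tcp_pos: [541.3, -202.8, 154.0]
ee_rot: [-0.068, 0.979, 0.015, 0.191]
contact_force: [-0.1, 0.1, -5.5]
gripper_width: 0.524
finger_force: 60.0
```

>>> servo_tool(motion=[[[2.5, -2.6, -0.7, 0, 0.06, 0.01], [5.5, -5.7, -1.6, 0, 0.14, 0.01], [8.8, -9.1, -2.6, 0, 0.23, 0.02], [12, -12.5, -3.5, 0.01, 0.31, 0.03], [14.4, -15, -4.2, 0.01, 0.38, 0.03]]])

```text
clock: 12.4
tcp_pos: [412.9, -371.5, 137.7]
ee_rot: [-0.053, 0.999, 0.0, 0.002]
contact_force: [0.7, -0.4, -5.6]
gripper_width: 0.525
finger_force: 60.0
```

Run:
```python
from plan import *
x,y=412.8,-369.4
plan([pose(x,y,60,6,0),pose(x,y,29,6,0)])
f=grab('side');cv2.imwrite('pics/s5.png',cv2.resize(f['image'][200:384,140:330],None,fx=3.2,fy=3.2,interpolation=2))
```

```text
t 12.4 [ 412.938 -371.473  137.727] F [ 0.655 -0.396 -5.643] 0.5252437591806635 59.99287873506546
-> [ 412.8 -369.4   60. ] [0.02  0.205 7.773 0.    0.004 0.002] rows 1.2 0.0
-> [ 412.8 -369.4   29. ] [0.  0.  3.1 0.  0.  0. ] rows 0.5 0.0
```

View pics/s5.png

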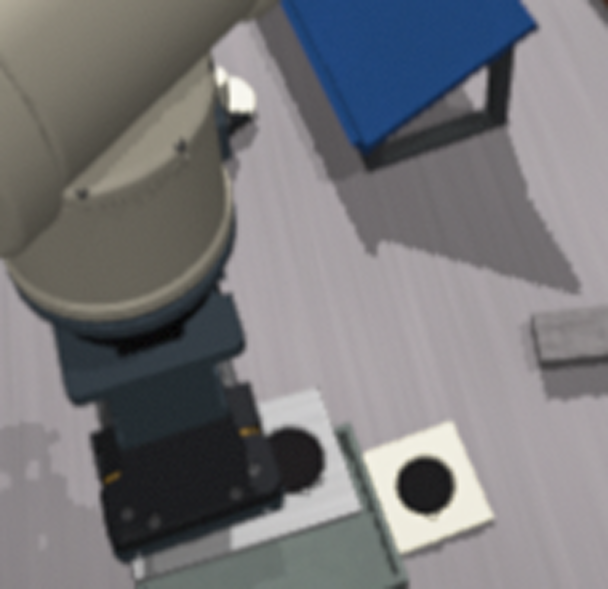

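The stub is over the disc tray with its far edge just short of the tray's far wall. I'll lower it the same way as the first.

>>> servo_tool(motion=[[[0, 0.1, 1.5, 0, 0, 0], [0, 0.2, 4, 0, 0, 0], [0, 0.2, 6.5, 0, 0, 0], [0, 0.2, 8, 0, 0, 0], [0, 0.2, 8.4, 0, 0, 0]]])

```text
clock: 13.08
tcp_pos: [414.6, -366.4, 53.4]
ee_rot: [-0.054, 0.999, 0.001, 0.003]
contact_force: [-0.8, 0.3, -4.7]
gripper_width: 0.528
finger_force: 60.0
```

>>> servo_tool(motion=[[[0, 0, 0.4, 0, 0, 0], [0, 0, 0.8, 0, 0, 0], [0, 0, 1.2, 0, 0, 0], [0, 0, 1.6, 0, 0, 0], [0, 0, 1.9, 0, 0, 0]]])

```text
clock: 13.7
tcp_pos: [415.1, -367.3, 35.4]
ee_rot: [-0.054, 0.999, 0.0, 0.004]
contact_force: [-1.0, 0.4, -3.7]
gripper_width: 0.527
finger_force: 60.0
```

Run:
```python
from plan import *
x,y=412.8,-369.4
plan([pose(x,y,29,6,0)])
P=cloud(grab('top'));np.set_printoptions(precision=1,suppress=True)
q=P.reshape(-1,3);a=np.radians(6);l=(q[:,:2]-[444.6,-366.1])@np.array([[np.cos(a),-np.sin(a)],[np.sin(a),np.cos(a)]])
for x in range(10,85,5):
    k=(abs(l[:,0]-x)<2.5)&(abs(l[:,1])<30)&(q[:,2]<60); print(x,k.sum(),np.median(q[k,2]) if k.any() else 0)
```

```text
t 13.7 [ 415.085 -367.264   35.427] F [-0.99   0.357 -3.65 ] 0.5273165335456346 59.993906915187836
-> [ 412.8 -369.4   29. ] [ 0.255 -0.187  0.641 -0.     0.007  0.004] rows 0.1 0.0
10 28 16.610600511316534
15 29 16.92064561405391
20 29 17.694316585138722
25 26 18.01913811356451
30 29 19.129770267198865
35 27 17.8719305643574
40 30 17.508387165675117
45 27 17.53912485572846
50 29 16.289073032505257
55 27 15.822520120973195
60 29 14.144536603024108
65 30 8.695021461644615
70 28 5.884091237182929
75 27 12.062987018398871
80 30 5.542413785142799
```

>>> servo_tool(motion=[[[0.1, -0.1, 0.15, 0, 0, 0], [0.2, -0.15, 0.3, 0, 0, 0], [0.2, -0.15, 0.45, 0, 0, 0], [0.2, -0.15, 0.55, 0, 0, 0], [0.2, -0.15, 0.6, 0, 0, 0]]])

```text
clock: 14.38
tcp_pos: [413.3, -368.9, 29.6]
ee_rot: [-0.054, 0.999, 0.0, 0.004]
contact_force: [-3.5, 0.5, 3.7]
gripper_width: 0.525
finger_force: 60.0
```

>>> servo_tool(motion=[[[0, 0, 0.1, 0, 0, 0], [0, 0, 0.1, 0, 0, 0]]])

```text
clock: 14.62
tcp_pos: [413.3, -368.8, 29.4]
ee_rot: [-0.054, 0.999, -0.0, 0.004]
contact_force: [-5.8, 4.3, 16.4]
gripper_width: 0.527
finger_force: 60.0
```

>>> servo_tool(motion=[[[0, 0, -0.1, 0, 0, 0], [0, 0, -0.1, 0, 0, 0]]])

```text
clock: 14.88
tcp_pos: [413.4, -369.0, 29.6]
ee_rot: [-0.054, 0.999, 0.0, 0.004]
contact_force: [-2.3, 0.6, 0.4]
gripper_width: 0.525
finger_force: 60.0
```

>>> servo_tool(motion=[[[0, 0, 0, 0, 0, 0], [0, 0, 0, 0, 0, 0], [0, 0, 0, 0, 0, 0], [0, 0, 0, 0, 0, 0]]], grip=9)

```text
clock: 15.38
tcp_pos: [413.4, -368.9, 29.5]
ee_rot: [-0.054, 0.999, 0.0, 0.004]
contact_force: [-0.1, 0.2, 0.0]
gripper_width: 0.934
finger_force: 0.0
```

>>> servo_tool(motion=[[[0, 0, -2, 0, 0, 0], [0, 0, -7, 0, 0, 0], [0, 0, -12, 0, 0, 0], [0, 0, -12, 0, 0, 0]]])

```text
clock: 15.88
tcp_pos: [414.0, -370.7, 153.2]
ee_rot: [-0.054, 0.999, -0.002, 0.006]
contact_force: [0.2, 0.2, -1.4]
gripper_width: 0.99
finger_force: 0.0
```

Run:
```python
from plan import *
g=pose(471.5,-7.8,130,6,0)
plan([g,off(g,-114)])
```

```text
t 15.875 [ 413.993 -370.681  153.215] F [ 0.21   0.172 -1.426] 0.9896356421499086 0.0
-> [471.5  -7.8 130. ] [-9.625 35.464  2.23  -0.006  0.011  0.004] rows 5.9 0.1
-> [471.5  -7.8  16. ] [ 0.   0.  11.4  0.   0.   0. ] rows 1.8 0.0
```

>>> servo_tool(motion=[[[-1, 4, 0, 0, 0, 0], [-2.5, 9.5, 0, 0, 0, 0], [-4.2, 15.2, 0, 0, 0, 0], [-5.7, 21, 0, 0, 0, 0], [-7.2, 26.5, 0, 0, 0, 0]]], grip=6)

```text
clock: 16.5
tcp_pos: [454.9, -95.7, 149.4]
ee_rot: [-0.054, 0.999, 0.0, 0.003]
contact_force: [2.2, 0.7, 0.5]
gripper_width: 0.657
finger_force: 0.0
```

>>> servo_tool(motion=[[[-1.6, 6, 0, 0, 0, 0], [-2.4, 9, 1, 0, 0.01, 0], [-2.4, 9, 2, 0, 0.01, 0], [-2.4, 9, 2, 0, 0.01, 0]]])

```text
clock: 17.0
tcp_pos: [468.7, -5.9, 129.1]
ee_rot: [-0.054, 0.999, -0.0, -0.002]
contact_force: [0.3, 0.4, 0.8]
gripper_width: 0.657
finger_force: 0.0
```

Run:
```python
from plan import *
f=grab('top');np.savez('top1.npz',**f)
im=f['image'];A=cv2.resize(im[190:260,110:180],None,fx=5.6,fy=5.6,interpolation=2);B=cv2.resize(im[190:260,330:400],None,fx=5.6,fy=5.6,interpolation=2)
cv2.imwrite('pics/s6.png',np.hstack([A,B]))
g=pose(471.5,-7.8,60,6,0)
plan([g,off(g,-42)])
```

```text
t 17.05 [469.042  -6.29  129.666] F [-0.308 -0.687  0.157] 0.655358884540777 0.0
-> [471.5  -7.8  60. ] [-0.257 -0.177  6.966 -0.    -0.004  0.003] rows 1.1 0.0
-> [471.5  -7.8  18. ] [0.  0.  4.2 0.  0.  0. ] rows 0.7 0.0
```

View pics/s6.png

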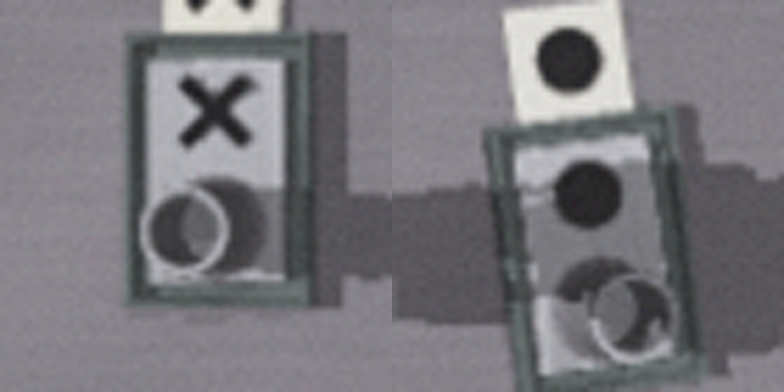

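Both plates lie inside their trays. The disc stub's rim centre is at about (632,318) and the cross stub's at (187,230).

```bash
python3 -c "
from px import *
np.set_printoptions(precision=1,suppress=True)
print(px([(240.5,318)],73,(330,190),5.6),px([(187,230)],73,(110,190),5.6))
print('tags d,x',px([(196,194)],16,(330,190),5.6),px([(215,110)],16,(110,190),5.6))
P=cloud(dict(np.load('top1.npz')));q=P.reshape(-1,3)
for n,c in (('d',(413.2,-368.9)),('x',(465,340.5))):
    k=(q[:,2]>64)&(q[:,2]<80)&(np.hypot(q[:,0]-c[0],q[:,1]-c[1])<38);g=q[k];m=(g.min(0)+g.max(0))/2
    A=np.c_[2*g[:,:2],np.ones(len(g))];s=np.linalg.lstsq(A,(g[:,:2]**2).sum(1),rcond=None)[0];print(n,k.sum(),m,s[:2],np.median(g[:,2]))
"
```

```text
[[ 411.9 -368.2   73. ]] [[463.8 338.9  73. ]]
tags d,x [[ 478.7 -361.4   16. ]] [[530.8 340.7  16. ]]
d 100 [ 412.9 -369.4   71.6] [ 412.6 -368.4] 72.54836098869976
x 100 [464.1 339.3  71.5] [464.3 339.7] 72.22923053962131
```

>>> servo_tool(motion=[[[-0.2, -0.1, 2, 0, 0, 0], [-0.25, -0.15, 5, 0, 0, 0], [-0.25, -0.15, 8.5, 0, 0, 0], [-0.25, -0.15, 11, 0, 0, 0], [-0.25, -0.15, 11, 0, 0, 0]]])

```text
clock: 17.68
tcp_pos: [470.9, -7.8, 19.3]
ee_rot: [-0.053, 0.999, 0.0, -0.003]
contact_force: [0.8, -0.1, 0.4]
gripper_width: 0.659
finger_force: 0.0
```

>>> servo_tool(motion=[[[0, 0, 0, 0, 0, 0], [0, 0, 0, 0, 0, 0], [0, 0, 0, 0, 0, 0], [0, 0, 0, 0, 0, 0], [0, 0, 0, 0, 0, 0]]], grip=1.5, newtons=25)

```text
clock: 18.3
tcp_pos: [472.0, -6.9, 20.3]
ee_rot: [-0.054, 0.999, -0.0, -0.001]
contact_force: [0.0, 0.4, -0.1]
gripper_width: 0.168
finger_force: 0.0
```

The gripper closed on nothing, so I'll locate the cap again by its colour and depth.

Run:
```python
from plan import *
np.set_printoptions(precision=1,suppress=True)
def cap(f,lab):
    P=cloud(f).reshape(-1,3);hsv=cv2.cvtColor(f['image'],cv2.COLOR_BGR2HSV).reshape(-1,3)
    k=(hsv[:,1]<60)&(hsv[:,2]>150)&(P[:,0]>300)&(P[:,0]<560)&(abs(P[:,1]+20)<200)&(P[:,2]<70)&(P[:,2]>3);g=P[k]
    print(lab,k.sum(),g.min(0) if k.any() else '',g.max(0) if k.any() else '',np.median(g,0) if k.any() else '')
    for a,b in((9,18),(30,60)):
        h=g[(g[:,2]>a)&(g[:,2]<b)]
        if len(h):print('  z',a,b,len(h),h.min(0),h.max(0),h.mean(0))
for s in('top','side'): cap(dict(np.load(s+'0.npz')),s+'0')
cap(dict(np.load('top1.npz')),'top1')
cap(grab('top'),'top'); f=grab('side');cap(f,'side')
cv2.imwrite('pics/s7.png',cv2.resize(f['image'][180:290,150:280],None,fx=5,fy=5,interpolation=2))
```

```text
top0 287 [440.4 -35.5   3.1] [555.  151.3  68.8] [472.5  -6.7  14. ]
  z 9 18 222 [440.4 -35.5   9. ] [498.3  22.3  18. ] [470.3  -6.6  13.6]
  z 30 60 44 [461.1 -19.2  40.6] [549.  151.3  58.9] [478.8   9.1  49.6]
side0 1088 [ 300.1 -218.7    3. ] [548.8 179.8  51. ] [431.6 -22.7   3.9]
  z 9 18 230 [441.6 -37.    9.2] [501.3  17.5  17.1] [471.  -12.1  13.2]
  z 30 60 46 [460.2 -18.3  30.4] [520.3 173.6  51. ] [471.7  -4.4  46.6]
top1 0   
top 1 [456.6 129.6   4.8] [456.6 129.6   4.8] [456.6 129.6   4.8]
side 600 [ 300. -219.    3.] [558.8 177.8  38.2] [458.9 -38.    4.3]
  z 9 18 230 [441.7 -36.4   9.2] [501.2  17.4  17.8] [471.  -12.7  13.3]
  z 30 60 4 [460.2 -10.3  30.1] [481.7  -7.3  38.2] [471.   -8.9  33.6]
```

View pics/s7.png

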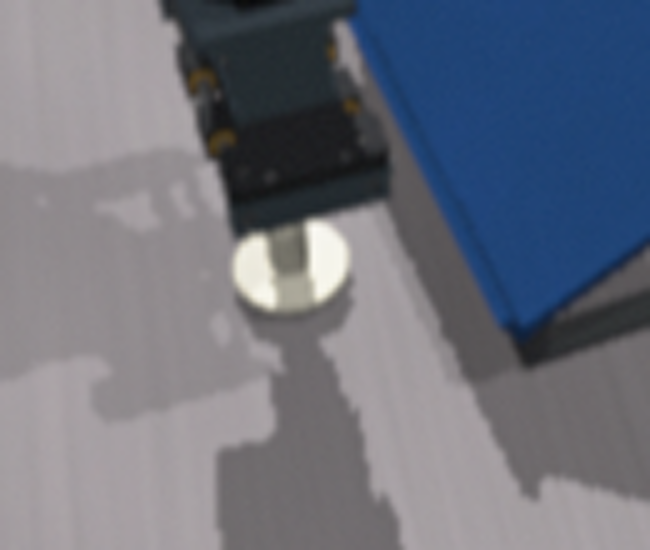

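Run:
```python
from plan import *
np.set_printoptions(precision=0,suppress=True)
f=grab('side');P=cloud(f)
for v in range(214,245,3):
    print(v,[tuple(P[v,u].round().astype(int)) for u in (200,204,208,212,216)],f['image'][v,208])
s=sensors.read_state();print(s['tcp_pos'],s['gripper_width'],s['finger_force'],s['contact_force'])
```

```text
214 [(np.int64(458), np.int64(-90), np.int64(180)), (np.int64(467), np.int64(-90), np.int64(178)), (np.int64(475), np.int64(-91), np.int64(176)), (np.int64(484), np.int64(-93), np.int64(177)), (np.int64(493), np.int64(-94), np.int64(176))] [32 30 29]
217 [(np.int64(457), np.int64(-98), np.int64(180)), (np.int64(466), np.int64(-94), np.int64(173)), (np.int64(474), np.int64(-96), np.int64(172)), (np.int64(483), np.int64(-95), np.int64(169)), (np.int64(492), np.int64(-92), np.int64(164))] [25 25 22]
220 [(np.int64(456), np.int64(-98), np.int64(170)), (np.int64(465), np.int64(-94), np.int64(163)), (np.int64(473), np.int64(-93), np.int64(159)), (np.int64(482), np.int64(-89), np.int64(152)), (np.int64(492), np.int64(-85), np.int64(145))] [48 43 36]
223 [(np.int64(455), np.int64(-91), np.int64(152)), (np.int64(464), np.int64(-89), np.int64(147)), (np.int64(473), np.int64(-89), np.int64(145)), (np.int64(482), np.int64(-85), np.int64(138)), (np.int64(491), np.int64(-85), np.int64(135))] [47 42 34]
226 [(np.int64(454), np.int64(-91), np.int64(142)), (np.int64(463), np.int64(-89), np.int64(137)
[... 985 characters left out ...]
)), (np.int64(469), np.int64(-26), np.int64(13)), (np.int64(479), np.int64(-29), np.int64(13)), (np.int64(490), np.int64(-30), np.int64(12))] [154 168 171]
241 [(np.int64(447), np.int64(-20), np.int64(0)), (np.int64(457), np.int64(-34), np.int64(14)), (np.int64(467), np.int64(-36), np.int64(14)), (np.int64(478), np.int64(-30), np.int64(2)), (np.int64(488), np.int64(-33), np.int64(3))] [134 147 151]
244 [(np.int64(446), np.int64(-29), np.int64(-1)), (np.int64(456), np.int64(-34), np.int64(1)), (np.int64(466), np.int64(-37), np.int64(2)), (np.int64(476), np.int64(-41), np.int64(3)), (np.int64(487), np.int64(-41), np.int64(1))] [ 99  97 100]
[472.  -7.  20.] 0.1640022601233448 0.0 [ 0. -0.  1.]
```

>>> servo_tool(motion=[[[0, 0, -3, 0, 0, 0], [0, 0, -7, 0, 0, 0], [0, 0, -10, 0, 0, 0], [0, 0, -10, 0, 0, 0], [0, 0, -10, 0, 0, 0]]], grip=6)

```text
clock: 19.08
tcp_pos: [471.8, -6.8, 119.6]
ee_rot: [-0.054, 0.999, -0.0, -0.002]
contact_force: [-0.7, -1.1, -0.8]
gripper_width: 0.657
finger_force: 0.0
```

Run:
```python
from plan import *
np.set_printoptions(precision=0,suppress=True)
s=sensors.read_state();print(s['tcp_pos'],s['gripper_width'],s['qpos'].round(3),s['ee_rot'])
f=grab('side');P=cloud(f)
q=P.reshape(-1,3);k=(abs(q[:,0]-472)<45)&(abs(q[:,1]+7)<105)&(q[:,2]>55)&(q[:,2]<260);g=q[k]
for z in range(60,250,8):
    h=g[abs(g[:,2]-z)<4]
    if len(h):print(z,len(h),h.min(0),h.max(0))
```

```text
[472.  -7. 120.] 0.6566933882290743 [-0.  0.  2. -0.  1. -2.] [-0.  1. -0. -0.]
156 9 [459. -46. 155.] [490. -41. 160.]
164 32 [460. -48. 160.] [493. -42. 168.]
172 32 [459. -48. 168.] [494. -41. 175.]
180 37 [459. -50. 176.] [495. -43. 184.]
188 36 [460. -50. 185.] [493. -44. 192.]
196 14 [452. -51. 192.] [493.  27. 198.]
204 1 [452.  27. 201.] [452.  27. 201.]
236 60 [428. -92. 234.] [515.  62. 240.]
244 113 [429. -91. 240.] [516.  64. 248.]
```

The side depth shows the finger tips 34 mm above the reported TCP. That explains both the missed cap and the shallow pipe grip that let the stub droop. I'll correct by relative moves: the cap needs a reported z of about -12.

>>> servo_tool(motion=[[[0, 0.1, 3, 0, 0, 0], [0, 0.1, 6.5, 0, 0, 0], [0, 0.1, 9.5, 0, 0, 0], [0, 0.1, 11, 0, 0, 0], [0, 0.1, 11, 0, 0, 0]]])

```text
clock: 19.75
tcp_pos: [470.3, -5.8, 8.6]
ee_rot: [-0.054, 0.999, 0.0, -0.003]
contact_force: [0.1, -0.4, 0.9]
gripper_width: 0.656
finger_force: 0.0
```

>>> servo_tool(motion=[[[0, 0, 0.5, 0, 0, 0], [0, 0, 1, 0, 0, 0], [0, 0, 1.5, 0, 0, 0], [0, 0, 2, 0, 0, 0], [0, 0, 2, 0, 0, 0]]])

```text
clock: 20.38
tcp_pos: [471.5, -5.9, -10.1]
ee_rot: [-0.054, 0.999, -0.0, -0.002]
contact_force: [0.1, 0.3, 0.0]
gripper_width: 0.657
finger_force: 0.0
```

>>> servo_tool(motion=[[[0, 0, 0, 0, 0, 0], [0, 0, 0, 0, 0, 0], [0, 0, 0, 0, 0, 0], [0, 0, 0, 0, 0, 0], [0, 0, 0, 0, 0, 0]]], grip=1.5, newtons=25)

```text
clock: 21.0
tcp_pos: [471.7, -6.0, -9.8]
ee_rot: [-0.054, 0.999, -0.0, -0.001]
contact_force: [0.7, -1.0, 0.2]
gripper_width: 0.233
finger_force: 25.0
```

>>> servo_tool(motion=[[[0, 0, -1, 0, 0, 0], [0, 0, -4, 0, 0, 0], [0, 0, -8, 0, 0, 0], [0, 0, -12, 0, 0, 0], [0, 0, -13, 0, 0, 0]]])

```text
clock: 21.62
tcp_pos: [473.3, -6.0, 122.9]
ee_rot: [-0.054, 0.999, -0.001, 0.001]
contact_force: [-1.2, 0.4, -0.5]
gripper_width: 0.23
finger_force: 25.0
```

Run:
```python
from plan import *
g=pose(413,-368.8,120,6,0)
plan([g,off(g,-40)])
```

```text
t 21.625 [473.274  -6.026 122.864] F [-1.245  0.356 -0.5  ] 0.23024044192899207 24.96531844139099
-> [ 413.  -368.8  120. ] [  9.924 -35.41    0.317  -0.001   0.001   0.004] rows 5.9 0.0
-> [ 413.  -368.8   80. ] [0. 0. 4. 0. 0. 0.] rows 0.6 0.0
```

>>> servo_tool(motion=[[[0.5, -2, 0, 0, 0, 0], [1.7, -6, 0, 0, 0, 0], [3.1, -11, 0, 0, 0, 0], [4.5, -16, 0, 0, 0, 0], [5.9, -21, 0, 0, 0, 0]]])

```text
clock: 22.25
tcp_pos: [435.3, -222.4, 120.1]
ee_rot: [-0.054, 0.999, 0.0, -0.002]
contact_force: [1.1, 0.5, -1.5]
gripper_width: 0.233
finger_force: 25.0
```

>>> servo_tool(motion=[[[1.4, -5, 0, 0, 0, 0], [2.8, -10, 0, 0, 0, 0], [4, -14.4, 0, 0, 0, 0], [4, -14.4, 0, 0, 0, 0], [4, -14.4, 0, 0, 0, 0]]])

```text
clock: 22.88
tcp_pos: [411.5, -367.8, 120.0]
ee_rot: [-0.054, 0.999, 0.0, -0.002]
contact_force: [0.4, 0.3, -1.1]
gripper_width: 0.231
finger_force: 25.0
```

Run:
```python
from plan import *
g=pose(413,-368.8,76,6,0)
plan([g,off(g,-20)])
```

```text
t 22.875 [ 411.513 -367.846  119.95 ] F [ 0.354  0.307 -1.115] 0.23072324528385535 24.96807485818863
-> [ 413.  -368.8   76. ] [-0.153 -0.116  4.394  0.001 -0.004  0.003] rows 0.7 0.0
-> [ 413.  -368.8   56. ] [0. 0. 2. 0. 0. 0.] rows 0.3 0.0
```

>>> servo_tool(motion=[[[-0.1, -0.1, 1, 0, 0, 0], [-0.1, -0.1, 2.5, 0, 0, 0], [-0.1, -0.1, 4, 0, 0, 0], [-0.1, -0.1, 4.4, 0, 0, 0], [-0.1, -0.1, 4.4, 0, 0, 0]]])

```text
clock: 23.5
tcp_pos: [412.9, -369.3, 76.1]
ee_rot: [-0.054, 0.999, 0.0, -0.002]
contact_force: [0.1, -0.1, -0.6]
gripper_width: 0.233
finger_force: 25.0
```

>>> servo_tool(motion=[[[0, 0, 0.4, 0, 0, 0], [0, 0, 0.8, 0, 0, 0], [0, 0, 1.1, 0, 0, 0], [0, 0, 1.4, 0, 0, 0], [0, 0, 1.4, 0, 0, 0]]])

```text
clock: 24.12
tcp_pos: [412.9, -369.3, 62.3]
ee_rot: [-0.054, 0.999, -0.0, -0.002]
contact_force: [0.1, -0.6, -0.2]
gripper_width: 0.235
finger_force: 25.0
```

No contact, so the spigot should be about to enter. Continue gently.

>>> servo_tool(motion=[[[0, 0, 0.2, 0, 0, 0], [0, 0, 0.4, 0, 0, 0], [0, 0, 0.4, 0, 0, 0]]])

```text
clock: 24.5
tcp_pos: [412.9, -369.4, 58.3]
ee_rot: [-0.054, 0.999, -0.0, -0.001]
contact_force: [0.7, -0.4, -0.3]
gripper_width: 0.229
finger_force: 25.0
```

>>> servo_tool(motion=[[[0, 0, 0.1, 0, 0, 0], [0, 0, 0.2, 0, 0, 0], [0, 0, 0.2, 0, 0, 0]]])

```text
clock: 24.88
tcp_pos: [412.9, -369.4, 56.4]
ee_rot: [-0.054, 0.999, -0.0, -0.001]
contact_force: [0.0, 0.0, -0.7]
gripper_width: 0.232
finger_force: 25.0
```

>>> servo_tool(motion=[[[0, 0, 0.1, 0, 0, 0], [0, 0, 0.1, 0, 0, 0]]])

```text
clock: 25.12
tcp_pos: [413.1, -369.9, 56.0]
ee_rot: [-0.054, 0.999, -0.001, -0.001]
contact_force: [-1.3, -1.0, 6.3]
gripper_width: 0.235
finger_force: 25.0
```

Contact at z 56, the predicted seating height. Release and check.

>>> servo_tool(motion=[[[0, 0, 0, 0, 0, 0], [0, 0, 0, 0, 0, 0], [0, 0, 0, 0, 0, 0], [0, 0, 0, 0, 0, 0]]], grip=5)

```text
clock: 25.62
tcp_pos: [412.9, -369.4, 55.5]
ee_rot: [-0.054, 0.999, -0.0, -0.001]
contact_force: [0.6, -0.6, -1.4]
gripper_width: 0.545
finger_force: 0.0
```

>>> servo_tool(motion=[[[0, 0, -2, 0, 0, 0], [0, 0, -6, 0, 0, 0], [0, 0, -11, 0, 0, 0], [0, 0, -15, 0, 0, 0]]])

```text
clock: 26.12
tcp_pos: [413.5, -369.4, 207.5]
ee_rot: [-0.054, 0.999, -0.001, -0.001]
contact_force: [0.5, 0.2, 0.1]
gripper_width: 0.549
finger_force: 0.0
```

>>> servo_tool(motion=[[[-1, 5, 0, 0, 0, 0], [-2, 10, 0, 0, 0, 0], [-3, 15, 0, 0, 0, 0], [-4, 20, 0, 0, 0, 0], [-5, 25, 0, 0, 0, 0]]])

```text
clock: 26.75
tcp_pos: [435.9, -113.9, 205.4]
ee_rot: [-0.054, 0.999, -0.0, -0.001]
contact_force: [0.3, -0.5, -0.0]
gripper_width: 0.548
finger_force: 0.0
```

Run:
```python
from plan import *
np.set_printoptions(precision=1,suppress=True)
f=grab('top');P=cloud(f);q=P.reshape(-1,3)
k=(np.hypot(q[:,0]-412.5,q[:,1]+368.6)<40)
for a,b in((60,95),(100,130)):
    g=q[k&(q[:,2]>a)&(q[:,2]<b)];A=np.c_[g[:,:2],np.ones(len(g))]
    c=np.linalg.lstsq(A,g[:,2],rcond=None)[0] if len(g) else 0
    print(a,len(g),g.min(0),g.max(0),g.mean(0),c,np.percentile(g[:,2],[10,50,90]))
u=np.argwhere((f['image'].min(2)>150)&(abs(P[...,0]-412)<45)&(abs(P[...,1]+368)<45));print(u.min(0),u.max(0),len(u))
from px import px
cv=(u.min(0)+u.max(0))/2;print(px([cv[::-1]],79,(0,0),1))
for n,ctr,yw in(('d',(444.6,-366.1),6),('x',(496.7,339.9),.4)):
    a=np.radians(yw);l=(q[:,:2]-ctr)@np.array([[np.cos(a),-np.sin(a)],[np.sin(a),np.cos(a)]])
    m=(abs(l[:,0]-35)<25)&(abs(l[:,1])<33);g=q[m];A=np.c_[l[m],np.ones(m.sum())];print(n,np.linalg.lstsq(A,g[:,2],rcond=None)[0],np.median(g[:,2]))
print(sensors.read_state()['tcp_pos'])
```

```text
60 136 [ 382.9 -400.2   74.5] [ 441.2 -346.8   88. ] [ 421.1 -377.2   80. ] [-0.   0.  84.1] [77.5 79.9 82.2]
100 45 [ 401.6 -380.7  102.3] [ 422.3 -362.1  118. ] [ 413.1 -370.7  114.1] [ -0.1  -0.2 106. ] [112.1 114.8 117. ]
[231 354] [254 381] 158
[[ 424.5 -350.7   79. ]]
d [-0.   0.  15.4] 15.178191424979104
x [-0.   0.  14.6] 14.380746374472892
[ 435.4 -108.9  205.3]
```

The flange is level with its top at about 79 mm, so the cap is seated. Both plates are flat. Handing in.

>>> servo_tool(motion=[[[0, 0, 0, 0, 0, 0], [0, 0, 0, 0, 0, 0]]])

```text
clock: 27.05
tcp_pos: [436.1, -116.1, 205.4]
ee_rot: [-0.054, 0.999, -0.0, -0.001]
contact_force: [0.3, -0.3, 0.8]
gripper_width: 0.551
finger_force: 0.0
```

```bash
python3 -c "
from cell import hand_in
print(hand_in())"
```

```text
the job is handed in; nothing more can be done
None
```

I handed the job in at about 27 s: both stubs measured flat in their matching trays and the cap level on the passed stub's pipe; the hand-in returned no verdict, and I didn't re-measure the brush or jar, though no move was planned near them.

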